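Push the blue-cap tube rack home in its corner guide

TASK

Push the rack of blue-capped tubes along the steel into the aluminium corner guide, until it sits square and flush against both rails, its long side against the long back rail, covering the blue marked bay. Push it with the fingers from outside against its sides only: do not reach in among its tubes, and do not grip, lift or tip it. Leave everything else where it is.

Things in the scene. Friction and masses are not known exactly. Their poses are not given: they have to be found in the camera images.
- blue_rack: black tube rack, 94 (its x) by 116 (its y) mm, 40 mm high, with 4 x 5 upright tubes with blue caps, 83 mm high overall; caps stand 6 mm inside the rack's faces. Origin: centre of the underside. Loose, 0.3 to 0.6 kg; starts nearer the robot than the guide and to its right, long side within 40 degrees of parallel to the back rail
- guide: fixed L-shaped guide of two aluminium rails 40 mm high, 12 mm thick. Origin: the inner corner, on the steel. Long back rail at x 0 to 12, y -160 to +12 mm (inner face x = 0); side rail at y 0 to 12, x -110 to 0 mm (inner face y = 0). The open bay, with a flat blue marking, lies at -x, -y
- home (a point): point on the steel at the centre of the marked bay, 47 mm from the back rail and 58 mm from the side rail (guide frame x -47, y -58 mm): the blue rack's origin is here when it is home, its x axis parallel to the guide's x axis, either way round
- purple_rack: black tube rack, 94 (its x) by 116 (its y) mm, 40 mm high, with 4 x 5 upright tubes with purple caps, 83 mm high overall; caps stand 6 mm inside the rack's faces. Origin: centre of the underside. Bystander, loose, about 0.4 kg
- grey_rack: black tube rack, 94 (its x) by 116 (its y) mm, 40 mm high, with 4 x 5 upright tubes with grey caps, 83 mm high overall; caps stand 6 mm inside the rack's faces. Origin: centre of the underside. Bystander, loose, about 0.4 kg
- label_roll: white paper label roll lying flat, ring of 64 mm outside and 38 mm inside diameter, 30 mm high. Bystander; origin: centre of the underside
- gel_bottle: white bottle with a blue cap, 60 mm diameter, 150 mm high, standing. Bystander; origin: centre of the underside
- marker: white marker pen with a red cap, 120 mm long (its x), 13 mm thick, lying. Bystander; origin: middle of the underside
- tube_stand: white block 45 x 45 x 40 mm with one red-capped tube fixed in it, 83 mm high overall. Bystander; origin: centre of the underside
- specimen_jar: clear jar with a yellow cap, 56 mm diameter, 65 mm high. Bystander; origin: centre of the underside

How it is judged:
By the outcome, as a careful person would: the job done as asked, in the order asked, and still so for the second after the job is handed in, with the robot touching nothing.
It also fails if it takes over 64 s, if anything falls off the work surface, if the arm or the gripper's body presses on something with over 40 N, if the wrist force passes 120 N, or if a joint passes its speed limit or range.

ROBOT

A 6-joint arm with a two-finger parallel gripper is mounted at the origin on the work surface. World frame = base frame: x ahead of the robot, y to its left, z up, the work surface at z = 0. Lengths are in mm, angles in rad, forces in N, time in s.
With the tool pointing down it reaches from about 325 to 775 mm from the base axis. Payload 5.5 kg.
Tool frame: the origin (TCP) lies midway between the tips of the shut fingers; the grasp point (between the pads) lies 19 mm behind it; z points along the fingers, y is the line along which they close (so a half turn about z gives the same grasp; the last joint's range is limited). The gripper opens to 85 mm and grips with 20 to 120 N. Pads are 22 mm wide; open, the fingers measure 114 mm over their backs; the gripper's body (76 mm by 85 mm) begins 54 mm behind the grasp point. The pads swing forward as they close: fully open they stand 13 mm farther back than shut.
Start: joints at [1.256, 0.091, 1.231, -0, 1.82, -0.057], TCP at [152.976, 580.185, 199.475] pointing down, gripper open.
Joint ranges: [-2.87, 2.87], [-0.86, 2.18], [0.17, 2.46], [-1.51, 4.65], [0.06, 2.69], [-2.65, 2.65]. Speed limits (rad/s): [2.57, 2.57, 3.01, 3.14, 3.14, 3.14].

INTERFACE

Orientations are given as [roll, pitch, yaw] about the fixed x, y, z axes, in that order (R = Rz(yaw) Ry(pitch) Rx(roll)).
In Python, from rig import r gives the robot as it stands.
- The arm moves only by the tool move_arm, never from a script. Its argument "rows" is text: rows parted by semicolons, each of 7 numbers parted by spaces: the shift along the tool's x, y, z in cm, then the turn, a rotation vector about the tool's x, y, z in degrees, then the opening, from 0 (shut) to 1 (fully open). In form: tx ty tz ax ay az grip; .... A call has 1 to 10 rows; each row shifts and turns the commanded pose from where the row before left it, along the tool's axes as they then stand; what a row does not reach is not made up. A row lasts 1/8 s, in which the tool goes at most 62.5 mm and 10.7 degrees, less where a joint would pass 70% of its speed; a pose out of reach is approached as far as the arm can. A call is refused whole if a number of a shift passes 6.25 or a number of a turn 10.7, either way. A call with a gripper value outside its range is refused whole. The fingers move at their own pace and stop on an object; the grip force is fixed at half the most. Time passes only in rows, so rows that do not move let the fingers close. It gives the time, the measured TCP pose, the force, the opening and the grip force at its end, in the units of the state.
- r.get_state(): the state, without advancing time (a new reading comes with each control period).
- r.camera(name): name is "scene" or "top" or "wrist"; returns a dict with "pixels" (480x640x3 uint8, red, green, blue), "intrinsics" (3x3 intrinsics, pixels), "dist" ([k1, k2, p1, p2, k3] as OpenCV has them; the pictures are not rectified), "rvec" (rotation vector, rad) and "tvec" (3), from world to camera coordinates, as OpenCV has them. Camera axes: x right, y down, z forward; pixel columns grow to the right and rows downward; lengths in mm; the calibration is good to about 2 mm. A picture is of the moment at which its call begins. There is no depth.
- r.job_done(): hands the job in; it is judged then, once.
Trained networks look in a picture, given as the dict that the camera call returned (one of the last four; its "shot" number tells which), for a name from the list of things; names that differ only in an ending like _2 or _b are one class to them, and where a whole thing is asked for, a point or a joint stands for the part that bears it (a point fixed in the world has none). Each returns a list of dicts, best first, with "confidence" (0 to 1); they miss things now and then, are a little off and sometimes report something else, mostly with a low value. They report only what shows in the picture. A call takes as long as a camera call.
- r.search_frame(picture, query): "bbox" ([left, top, right, bottom] in pixels, round what is visible of it).
The state is a dict: "t": time; "joint_pos": joint angles; "joint_velocities": joint speeds; "tau": joint torques, N m; "tool_pos": TCP position; "orientation": TCP orientation; "contact_force": force on the tool from outside, world axes, zero at the start; "torque": the same for the moment, N m; "grip_width": finger opening in mm; "grasp_force": force on a finger pad.
Only numpy, scipy, OpenCV 4.12 (cv2) and the standard library are available. Lean on these libraries where they do the work, as an engineer would, in place of code of your own. Each camera call takes 0.05 s, during which the arm holds its last target. There are 200 camera calls.

## Working session

There is one attempt and no reset: what is moved stays moved. The work goes in short steps, Python scripts to look and compute and a tool call to move; the robot and the scene stay as the last step left them, time stands still between calls to the robot, and variables do not carry over. Pictures are saved under pics/ and viewed, at most 10 in all, crops included, and the job is handed in when it is done.

Besides the shell and the picture viewer there is one more tool, called after "Emit:" in YAML: its name, and indented under it one key for each argument. move_arm: Moves the arm, as the interface text tells. Its arguments: {"type":"object","properties":{"rows":{"type":"string"}},"required":["rows"]}

```bash
mkdir -p pics; ls; python3 - <<'E'
from rig import r
import cv2
for n in("top","scene"):
    p=r.camera(n); cv2.imwrite(f"pics/{n}0.png",p["pixels"][:,:,::-1])
    print(n,p["intrinsics"],p["dist"],p["rvec"],p["tvec"])
    for q in("blue_rack","guide","purple_rack","grey_rack","label_roll","gel_bottle","marker","tube_stand","specimen_jar"):
        print(q,[(d["bbox"],d["confidence"]) for d in r.search_frame(p,q)[:2]])
print(r.get_state())
E
```

```text
pics
top [[603.17208605   0.         319.42352211]
 [  0.         603.17208605 248.01038319]
 [  0.           0.           1.        ]] [-0.01990632  0.          0.          0.          0.        ] [ 2.15617354 -2.21980144  0.08885053] [ -26.4591528   565.47530077 1399.42325778]
blue_rack []
guide [([243.6, 216.4, 315.6, 270.5], 0.85), ([129.4, 245.6, 154.4, 267.5], 0.55)]
purple_rack [([420.5, 177.4, 475.0, 222.5], 0.81)]
grey_rack [([454.7, 257.5, 519.3, 308.5], 0.68)]
label_roll [([344.0, 151.8, 369.9, 179.2], 0.89)]
gel_bottle [([134.0, 203.4, 170.1, 231.3], 0.78)]
marker [([454.5, 257.8, 518.6, 307.1], 0.74)]
tube_stand [([128.7, 243.8, 155.6, 267.1], 0.77), ([135.8, 204.0, 170.3, 230.2], 0.4)]
specimen_jar [([174.2, 169.8, 206.1, 194.6], 0.85)]
scene [[611.80718472   0.         311.7749034 ]
 [  0.         611.80718472 242.89917243]
 [  0.           0.           1.        ]] [-0.08926886  0.          0.          0.          0.        ] [ 2.23883638  0.93357666 -0.34555703] [-396.71087    -290.96938862 1582.01041139]
blue_rack [([209.5, 188.7, 276.4, 261.0], 0.57)]
guide [([301.
[... 404 characters left out ...]
], 0.88)]
{'t': 1.0, 'joint_pos': array([ 1.25629344e+00,  9.11075371e-02,  1.23064712e+00,  9.46945648e-06,
        1.81978891e+00, -5.67044097e-02]), 'joint_velocities': array([ 0.00061511,  0.00106334,  0.00100302, -0.00101288, -0.00122495,
        0.00134663]), 'tau': array([ 1.63164288e-03, -4.58477855e+01, -4.18105102e+01,  4.50390394e-05,
        1.13142552e-03, -1.06516080e-05]), 'tool_pos': array([152.98339452, 580.20569318, 199.50058599]), 'orientation': array([ 3.14154312e+00, -6.38034636e-06,  2.88379651e+00]), 'contact_force': array([0.03578935, 0.70734016, 0.06060225]), 'torque': array([-0.0406733 ,  0.03094249,  0.00580256]), 'grasp_force': 0.0, 'grip_width': 85.5324298673891}
```

View pics/top0.png

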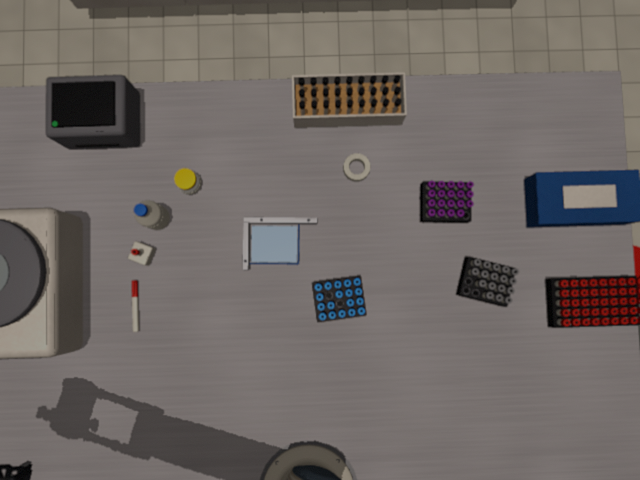

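View pics/scene0.png

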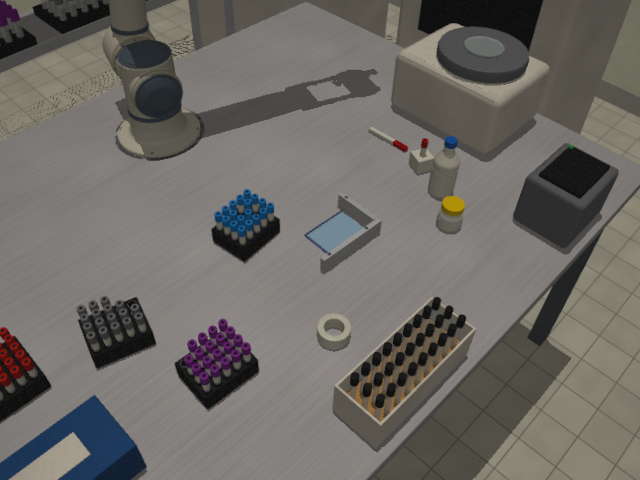

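Top view: the guide's corner is near (249,223), the blue bay is about (275,244), and the blue rack is about (339,298), turned slightly. The way between them is clear. Next I'll back-project the colours.

```bash
cat >h.py <<'E'
from rig import r
import cv2,numpy as np
def bp(p,uv,z):
    n=cv2.undistortPoints(np.float64(uv).reshape(-1,1,2),p["intrinsics"],p["dist"]).reshape(-1,2)
    R=cv2.Rodrigues(np.float64(p["rvec"]))[0]; c=-R.T@np.float64(p["tvec"]).ravel()
    d=np.c_[n,np.ones(len(n))]@R
    return (c+d*((z-c[2])/d[:,2])[:,None])[:,:2]
def proj(p,X):
    return cv2.projectPoints(np.float64(X).reshape(-1,1,3),p["rvec"],p["tvec"],p["intrinsics"],p["dist"])[0].reshape(-1,2)
def mask(p,lo,hi,box):
    h=cv2.cvtColor(p["pixels"],cv2.COLOR_RGB2HSV); m=cv2.inRange(h,lo,hi)
    k=np.zeros_like(m); l,t,rr,b=box; k[t:b,l:rr]=m[t:b,l:rr]; return k
def rect(P): return cv2.minAreaRect(P.astype(np.float32))
E
python3 - <<'E'
from h import *
T=r.camera("top");S=r.camera("scene")
print(T["pixels"][245,275],S["pixels"][230,338],T["pixels"][284,333],S["pixels"][205,248])
for n,p,b1,b2 in(("T",T,(240,215,305,270),(305,268,375,330)),("S",S,(295,200,375,265),(205,183,285,265))):
    m=mask(p,(95,40,60),(125,255,255),b1); P=bp(p,np.argwhere(m)[:,::-1],0); print(n,"bay",rect(P),len(P))
    m=mask(p,(95,130,60),(125,255,255),b2); P=bp(p,np.argwhere(m)[:,::-1],83); print(n,"caps",rect(P),len(P))
for q in("T","S"):
    p={"T":T,"S":S}[q]
print(bp(T,[[249,223],[317,223],[249,269]],40))
c=cv2.resize(T["pixels"][200:340,220:400],None,fx=4,fy=4,interpolation=2); cv2.imwrite("pics/c1.png",c[:,:,::-1])
E
```

```text
[133 146 158] [114 137 151] [39 41 52] [14 55 88]
T bay ((578.7941284179688, 63.705501556396484), (116.73172760009766, 95.88948059082031), 88.34266662597656) 1315
T caps ((445.7825622558594, -83.4494400024414), (84.68608856201172, 104.58531188964844), 6.769145965576172) 970
S bay ((563.6683959960938, 65.02225494384766), (118.46717834472656, 72.18257141113281), 88.0682601928711) 1209
S caps ((450.23931884765625, -90.1070785522461), (91.68879699707031, 113.7102279663086), 7.133858680725098) 1258
[[626.15044426 119.48295354]
 [621.62059309 -38.7793599 ]
 [519.05413183 121.71215349]]
```

View pics/c1.png

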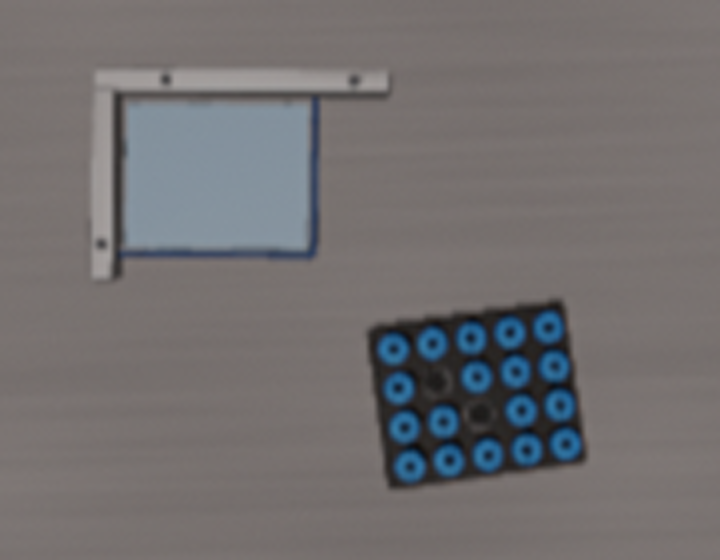

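The bay centre is (579,64) with the guide at yaw -1.7°, and the rack is at (446,-83.5) with yaw 6.8°. My plan has three pushes:
1. Push +y with two fingers, half spread, parallel to guide x.
2. Push +x to the back rail.
3. Push +y to the side rail.

First I'll turn the tool to yaw 88.3° and travel.

Emit:
move_arm:
  rows: "0 0 0 0 0 9.6 0.6;0 0 0 0 0 9.6 0.6;0 0 0 0 0 9.6 0.6;0 0 0 0 0 9.6 0.6;0 0 0 0 0 9.6 0.6;0 0 0 0 0 9.6 0.6;0 0 0 0 0 9.6 0.6;0 0 0 0 0 9.6 0.6"

```text
t: 2.1
tool_pos: [153.0, 580.2, 199.5]
orientation: [-3.142, -0.0, 1.538]
contact_force: [-0.9, -0.0, 0.4]
grip_width: 51.1
grasp_force: 0.0
```

Emit:
move_arm:
  rows: "-5 2.2 0 0 0 0 0.6;-5 2.2 0 0 0 0 0.6;-5 2.2 0 0 0 0 0.6;-5 2.2 0 0 0 0 0.6;-5 2.2 0 0 0 0 0.6;-5 2.2 0 0 0 0 0.6;-5 2.2 0 0 0 0 0.6;-5 2.2 0 0 0 0 0.6;-5 2.2 0 0 0 0 0.6;-5 2.2 0 0 0 0 0.6"

```text
t: 3.35
tool_pos: [359.6, 72.7, 199.8]
orientation: [3.14, -0.0, 1.543]
contact_force: [0.7, -0.4, 0.2]
grip_width: 51.4
grasp_force: 0.0
```

Emit:
move_arm:
  rows: "-5 2 0 0 0 0 0.6;-5 2 0 0 0 0 0.6;-5 2 0 0 0 0 0.6;-5 2 0 0 0 0 0.6;-5 2 0 0 0 0 0.6;0 0 5 0 0 0 0.6;0 0 5 0 0 0 0.6;0 0 0 0 0 0 0.6"

```text
t: 4.35
tool_pos: [449.6, -177.2, 94.9]
orientation: [-3.133, -0.004, 1.543]
contact_force: [-1.1, 0.3, 1.1]
grip_width: 51.5
grasp_force: 0.0
```

```bash
python3 - <<'E'
from h import *
s=r.get_state(); print(s["tool_pos"],s["orientation"],s["grip_width"])
W=r.camera("wrist"); 
m=mask(W,(95,130,60),(125,255,255),(0,0,640,480)); P=bp(W,np.argwhere(m)[:,::-1],83); print(rect(P),len(P))
cv2.imwrite("pics/w1.png",W["pixels"][:,:,::-1])
E
```

```text
[ 449.57734738 -177.17919573   94.90133505] [-3.13320569 -0.00377676  1.54299269] 51.47258673841098
((446.1891784667969, -86.83259582519531), (81.04540252685547, 97.53385162353516), 6.1516594886779785) 14766
```

View pics/w1.png

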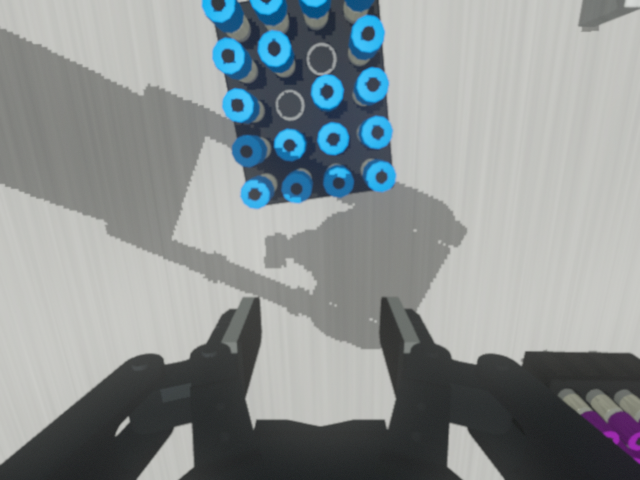

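The wrist view shows the rack squarely ahead: near cap row at v≈185, u 255–380, with the fingers centred on it. I'll descend and push +y.

Emit:
move_arm:
  rows: "0 0 4 0 0 0 0.6;0 0 3 0 0 0 0.6;0 0 0.8 0 0 0 0.6;0 0 0 0 0 0 0.6"

```text
t: 4.9
tool_pos: [453.5, -178.7, 23.8]
orientation: [3.139, 0.001, 1.544]
contact_force: [0.1, 0.3, 0.3]
grip_width: 50.8
grasp_force: 0.0
```

Emit:
move_arm:
  rows: "1.2 0 0 0 0 0 0.6;1 0 0 0 0 0 0.6;1 0 0 0 0 0 0.6;1 0 0 0 0 0 0.6;1 0 0 0 0 0 0.6;1 0 0 0 0 0 0.6"

```text
t: 5.65
tool_pos: [454.4, -116.2, 22.0]
orientation: [3.141, 0.001, 1.543]
contact_force: [-0.3, -5.7, 3.3]
grip_width: 51.3
grasp_force: 2.7
```

Emit:
move_arm:
  rows: "1 0 0 0 0 0 0.6;1 0 0 0 0 0 0.6;1 0 0 0 0 0 0.6;1 0 0 0 0 0 0.6;1 0 0 0 0 0 0.6;1 0 0 0 0 0 0.6;1 0 0 0 0 0 0.6;1 0 0 0 0 0 0.6;1 0 0 0 0 0 0.6;0.5 0 0 0 0 0 0.6"

```text
t: 6.9
tool_pos: [456.8, -21.2, 21.9]
orientation: [3.141, 0.001, 1.544]
contact_force: [0.2, -5.8, 3.1]
grip_width: 51.2
grasp_force: 3.0
```

Emit:
move_arm:
  rows: "0 0 0 0 0 0 0.6;-1.5 0 0 0 0 0 0.6;-3 0 0 0 0 0 0.6;0 0 -5 0 0 0 0.6;0 0 -5 0 0 0 0.6"

```text
t: 7.52
tool_pos: [454.3, -67.0, 121.3]
orientation: [-3.138, -0.002, 1.542]
contact_force: [-0.1, 0.2, -0.1]
grip_width: 51.3
grasp_force: 0.0
```

```bash
cat >>h.py <<'E'
H=np.array([578.8,63.7]); G=np.radians(-1.66); ex=np.array([np.cos(G),np.sin(G)]); ey=np.array([-ex[1],ex[0]])
def look(name="top",save=None,box=(200,200,400,350)):
    p=r.camera(name); m=mask(p,(95,150,60),(125,255,255),box)
    m=cv2.morphologyEx(m,cv2.MORPH_OPEN,np.ones((2,2)))
    P=bp(p,np.argwhere(m)[:,::-1],83); c,sz,a=rect(P); d=np.array(c)-H
    print("rack rel home",d@ex,d@ey,"size",sz,"ang-G",a+1.66,len(P))
    s=r.get_state(); e=s["tool_pos"][:2]-H; print("tcp rel",e@ex,e@ey,s["tool_pos"][2],np.degrees(s["orientation"]),s["contact_force"],s["t"])
    if save: 
        l,t,rr,b=box; cv2.imwrite(save,cv2.resize(p["pixels"][t:b,l:rr],None,fx=4,fy=4,interpolation=2)[:,:,::-1])
E
python3 -c "
from h import *
look(save='pics/t2.png')"
```

```text
rack rel home -130.62542891775854 -17.76024836378157 size (82.62288665771484, 81.06906127929688) ang-G 3.00482741355896 602
tcp rel -117.56530759178249 -134.65990411053676 129.85373335757495 [1.79505412e+02 4.38936918e-02 8.83817339e+01] [ 1.1552187  -0.5890347   5.70051924] 7.575
```

View pics/t2.png

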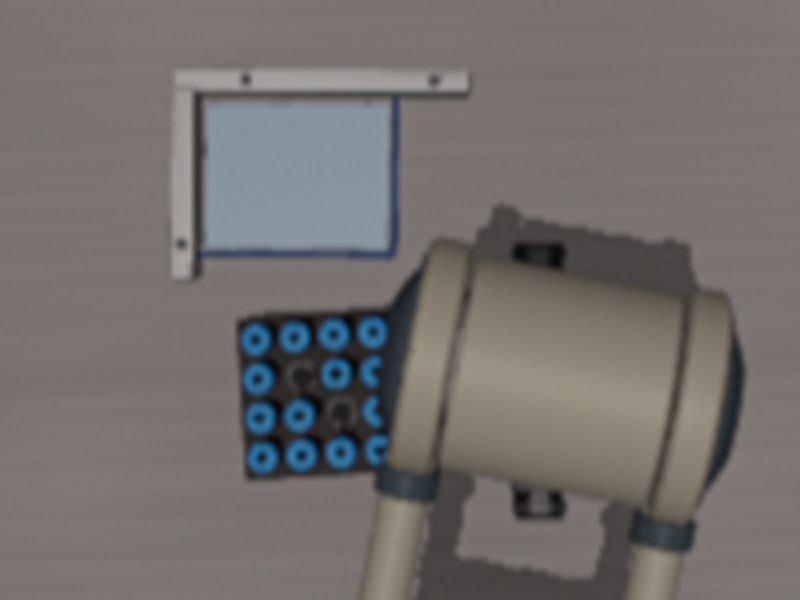

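Emit:
move_arm:
  rows: "0 -4.8 0 0 0 10 0.6;0 -4.3 0 0 0 10 0.6;0 0 0 0 0 10 0.6;0 0 0 0 0 10 0.6;0 0 0 0 0 10 0.6;0 0 0 0 0 10 0.6;0 0 0 0 0 10 0.6;0 0 0 0 0 10 0.6;0 0 0 0 0 10 0.6;0 0 0 0 0 0 0.6"

```text
t: 8.82
tool_pos: [365.0, -56.6, 120.8]
orientation: [-3.141, 0.001, -0.026]
contact_force: [0.4, 0.6, 0.3]
grip_width: 51.5
grasp_force: 0.0
```

```bash
python3 -c "
from h import *
look(save='pics/t3.png')"
```

```text
rack rel home -129.667613299876 -29.557651070723246 size (82.7674789428711, 104.68699645996094) ang-G 3.6823634243011476 864
tcp rel -210.22481697627845 -126.40705948587009 120.94266889659696 [-1.79959292e+02  4.78251321e-02 -1.38329869e+00] [-0.46512999 -0.34669468 -0.22365702] 8.875
```

View pics/t3.png

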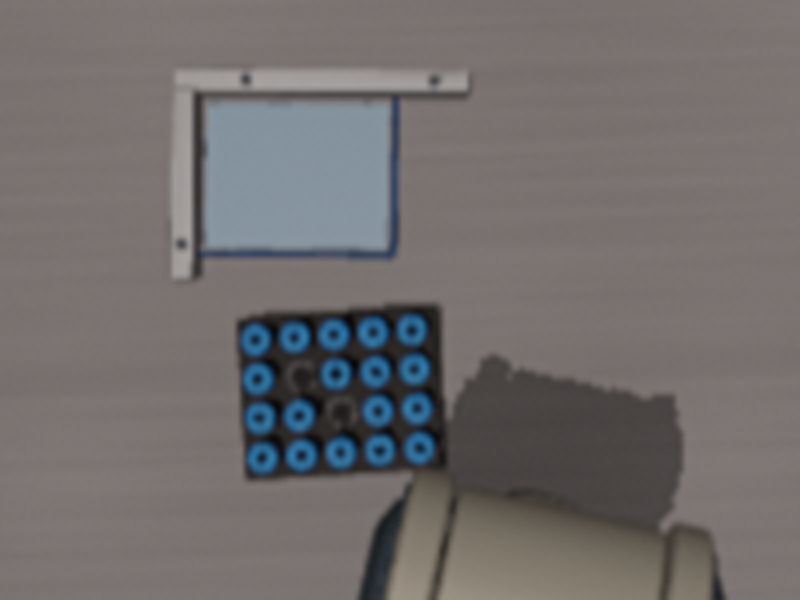

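The rack is now at (-130,-30) mm relative to home and +3.7° to the guide. Now for the x push, with the left finger touching first to square it up.

Emit:
move_arm:
  rows: "-0.4 -4.8 0 0 0 0.3 0.75;0 -4.8 0 0 0 0 0.75;0 0 0 0 0 0 0.75;0 0 4 0 0 0 0.75;0 0 4 0 0 0 0.75;0 0 2.2 0 0 0 0.75;0 0 0 0 0 0 0.75;0 0 0 0 0 0 0.75"

```text
t: 9.88
tool_pos: [364.8, 39.1, 20.6]
orientation: [3.142, -0.001, -0.032]
contact_force: [0.6, 0.9, -0.0]
grip_width: 64.3
grasp_force: 0.0
```

Emit:
move_arm:
  rows: "1 0 0 0 0 0 0.75;1 0 0 0 0 0 0.75;1 0 0 0 0 0 0.75;1 0 0 0 0 0 0.75;0.7 0 0 0 0 0 0.75;0.7 0 0 0 0 0 0.75;0.7 0 0 0 0 0 0.75;0 0 0 0 0 0 0.75"

```text
t: 10.88
tool_pos: [425.5, 37.6, 19.3]
orientation: [3.141, 0.0, -0.033]
contact_force: [-1.2, 1.0, -0.0]
grip_width: 64.1
grasp_force: 0.3
```

```bash
python3 -c "
from h import *
look()
W=r.camera('wrist');cv2.imwrite('pics/w2.png',W['pixels'][:,:,::-1])"
```

```text
rack rel home -82.48618357626722 -29.68960781672992 size (38.89344787597656, 103.39844512939453) ang-G 1.8984191751480102 416
tcp rel -152.51370197913081 -30.476487104393584 19.30171516326735 [ 1.79995194e+02 -6.83641496e-03 -1.87242286e+00] [-0.78907713 -0.33690864  0.702003  ] 10.925
```

View pics/w2.png

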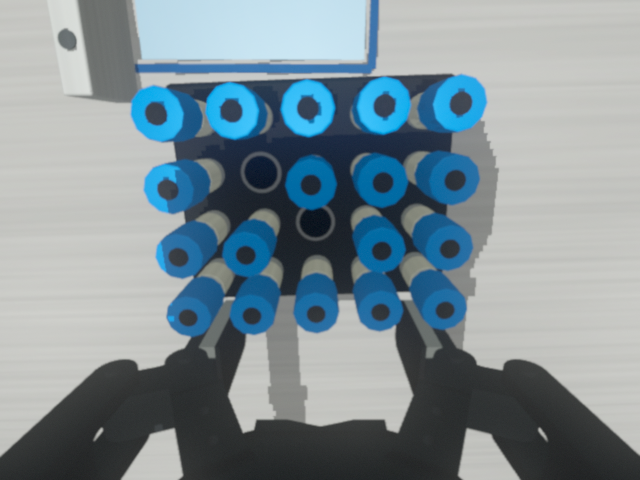

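The wrist view shows the fingers outside the near long face, with the face edge at v≈295. The guide is ahead and the side rail is clear to the left. I'll carry on to the back rail.

Emit:
move_arm:
  rows: "1 0 0 0 0 0 0.75;1 0 0 0 0 0 0.75;1 0 0 0 0 0 0.75;1 0 0 0 0 0 0.75;1 0 0 0 0 0 0.75;1 0 0 0 0 0 0.75;1 0 0 0 0 0 0.75;1 0 0 0 0 0 0.75;0.7 0 0 0 0 0 0.75;0.5 0 0 0 0 0 0.75"

```text
t: 12.22
tool_pos: [517.4, 34.6, 19.4]
orientation: [3.142, 0.0, -0.033]
contact_force: [-3.8, -0.1, 0.9]
grip_width: 64.4
grasp_force: 2.0
```

Emit:
move_arm:
  rows: "0.3 0 0 0 0 0 0.75;0.3 0 0 0 0 0 0.75;0.2 0 0 0 0 0 0.75;0.2 0 0 0 0 0 0.75;0.2 0 0 0 0 0 0.75"

```text
t: 12.85
tool_pos: [527.4, 34.7, 19.5]
orientation: [-3.141, 0.004, -0.033]
contact_force: [-15.4, 2.5, 7.6]
grip_width: 64.4
grasp_force: 7.2
```

```bash
python3 -c "
from h import *
look()
look('wrist',box=(0,0,640,480))
"
```

```text
rack rel home 30.59141838119552 -29.99178428681811 size (101.51223754882812, 11.338403701782227) ang-G 90.02001586914062 173
tcp rel -50.6389476128549 -30.4671558678113 19.5346185620436 [-179.96512955    0.25900527   -1.8742228 ] [-11.94666448   0.62124391   5.18208837] 12.9
rack rel home -0.3462011855541951 -28.478496043977337 size (103.58932495117188, 82.0506820678711) ang-G 91.31296936035156 39832
tcp rel -50.641171171767596 -30.46910579487887 19.498885935775014 [-179.96564066    0.24743557   -1.87710988] [-11.92400939   2.61311984   6.07837437] 12.95
```

It's square on the back rail, still 29 mm short of the side rail. I'll retreat, rise, turn back and line up on the short side.

Emit:
move_arm:
  rows: "-3 0 0 0 0 0 0.75;-2 0 0 0 0 0 0.75;0 0 -5 0 0 0 0.5;0 0 -5 0 0 0 0.5;0 0 0 0 0 -10 0.5;0 0 0 0 0 -10 0.5;0 0 0 0 0 -10 0.5;0 0 0 0 0 -10 0.5;0 0 0 0 0 -10 0.5;0 0 0 0 0 -10 0.5"

```text
t: 14.2
tool_pos: [480.1, 35.9, 120.0]
orientation: [3.139, -0.001, 1.02]
contact_force: [0.2, -0.2, -0.3]
grip_width: 42.6
grasp_force: 0.0
```

Emit:
move_arm:
  rows: "0 0 0 0 0 -10 0.5;0 0 0 0 0 -10 0.5;0 0 0 0 0 -10.2 0.5;-4.4 4.4 0 0 0 0 0.5;-4.4 4.4 0 0 0 0 0.5;0 0 0 0 0 0 0.5"

```text
t: 14.95
tool_pos: [566.5, -57.8, 117.3]
orientation: [-3.14, 0.001, 1.538]
contact_force: [-0.8, 1.1, 0.1]
grip_width: 42.7
grasp_force: 0.0
```

```bash
python3 -c "
from h import *
look()
look('wrist',box=(0,0,640,480))
"
```

```text
rack rel home -4.2585274158917255 -30.0657664740486 size (101.16417694091797, 81.6333236694336) ang-G 90.37185302734375 529
tcp rel -9.773250395502236 -120.17975912027873 118.19903635138503 [-1.79956103e+02 -3.37628188e-03  8.81848439e+01] [-0.15973611 -0.27476511 -0.20254308] 15.0
rack rel home 0.5834962468723319 -29.752719974754005 size (100.84794616699219, 80.58057403564453) ang-G 91.35808959960937 12548
tcp rel -10.321132570468274 -119.1348772687683 119.0212580252262 [ 1.79996618e+02 -1.54511737e-02  8.82632975e+01] [-0.36452217  0.73709295 -0.05078553] 15.05
```

Emit:
move_arm:
  rows: "0 0 4 0 0 0 0.5;0 0 4 0 0 0 0.5;0 0 2 0 0 0 0.5;0 0 0 0 0 0 0.5;1 0 0 0 0 0 0.5;0.8 0 0 0 0 0 0.5;0.8 0 0 0 0 0 0.5;0.8 0 0 0 0 0 0.5;0.8 0 0 0 0 0 0.5"

```text
t: 16.18
tool_pos: [566.4, -13.5, 20.6]
orientation: [3.14, 0.003, 1.541]
contact_force: [0.4, -5.2, 3.0]
grip_width: 43.3
grasp_force: 2.6
```

Emit:
move_arm:
  rows: "0.5 0 0 0 0 0 0.5;0.4 0 0 0 0 0 0.5;0.3 0 0 0 0 0 0.5;0.3 0 0 0 0 0 0.5"

```text
t: 16.68
tool_pos: [566.8, 1.3, 20.6]
orientation: [3.14, 0.002, 1.541]
contact_force: [-1.2, -6.2, 3.3]
grip_width: 42.5
grasp_force: 2.9
```

```bash
python3 -c "
from h import *
look('wrist',box=(0,0,640,480))
"
```

```text
rack rel home 1.6589791171780457 -2.4198528485670456 size (100.24766540527344, 81.37340545654297) ang-G 89.9631997680664 39424
tcp rel -10.126862231889602 -62.26204195803226 20.568915000192582 [1.79886002e+02 9.99615393e-02 8.82961981e+01] [-0.13484742 -5.03798967  3.5062395 ] 16.725
```

Emit:
move_arm:
  rows: "0.2 0 0 0 0 0 0.5;0.2 0 0 0 0 0 0.5"

```text
t: 16.98
tool_pos: [566.5, 2.8, 20.6]
orientation: [3.141, 0.007, 1.54]
contact_force: [-2.7, -18.5, 5.9]
grip_width: 43.0
grasp_force: 9.0
```

Emit:
move_arm:
  rows: "0.2 0 0 0 0 0 0.5;0.1 0 0 0 0 0 0.5"

```text
t: 17.23
tool_pos: [566.5, 2.6, 20.8]
orientation: [3.141, 0.012, 1.538]
contact_force: [-4.3, -25.0, 6.4]
grip_width: 42.7
grasp_force: 12.8
```

It's against the side rail: TCP stopped and the force rose to 25 N. I'll retreat and look.

Emit:
move_arm:
  rows: "-2 0 0 0 0 0 0.5;-3 0 0 0 0 0 0.5;0 0 -5 0 0 0 0.5;0 0 -5 0 0 0 0.5;-4 -5 0 0 0 0 0.5;-4 -5 0 0 0 0 0.5;0 -5 0 0 0 0 0.5;0 0 0 0 0 0 0.5"

```text
t: 18.23
tool_pos: [412.9, -114.2, 119.3]
orientation: [3.141, -0.001, 1.54]
contact_force: [0.4, 1.2, -0.0]
grip_width: 42.9
grasp_force: 0.0
```

```bash
python3 -c "
from h import *
look(save='pics/t4.png')
"
```

```text
rack rel home -3.290171599876984 -1.8259960390786052 size (103.83164978027344, 79.08318328857422) ang-G 90.01805511474609 897
tcp rel -159.1492631706565 -182.54879642154646 119.60265932949548 [ 1.79905040e+02 -3.99593209e-02  8.82901013e+01] [ 1.41111637e+00  5.64252217e-01 -1.35813387e-04] 18.275
```

View pics/t4.png

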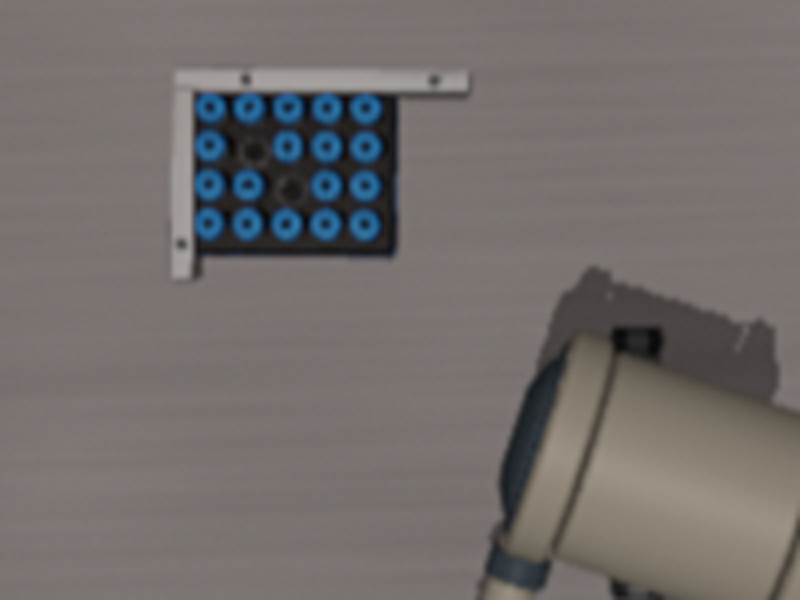

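The rack covers the bay and is parallel to it. One light x push will confirm contact with the back rail.

Emit:
move_arm:
  rows: "0 0 0 0 0 10 0.6;0 0 0 0 0 10 0.6;0 0 0 0 0 10 0.6;0 0 0 0 0 10 0.6;0 0 0 0 0 10 0.6;0 0 0 0 0 10 0.6;0 0 0 0 0 10 0.6;0 0 0 0 0 10 0.6;0 0 0 0 0 10 0.6;0 0 0 0 0 0 0.6"

```text
t: 19.52
tool_pos: [415.9, -113.9, 119.3]
orientation: [-3.141, 0.0, -0.026]
contact_force: [0.2, -0.2, 0.0]
grip_width: 51.5
grasp_force: 0.0
```

Emit:
move_arm:
  rows: "2.8 -5.8 0 0 0 0 0.6;2.8 -5.8 0 0 0 0 0.6;2.6 -5.8 0 0 0 0 0.6;0 0 4 0 0 0 0.6;0 0 4 0 0 0 0.6;0 0 2 0 0 0 0.6;0 0 0 0 0 0 0.6;0.8 0 0 0 0 0 0.6;0.5 0 0 0 0 0 0.6"

```text
t: 20.65
tool_pos: [514.8, 52.3, 21.6]
orientation: [-3.141, -0.004, -0.029]
contact_force: [0.8, 0.0, -0.7]
grip_width: 51.3
grasp_force: 0.0
```

Emit:
move_arm:
  rows: "0.4 0 0 0 0 0 0.6;0.3 0 0 0 0 0 0.6;0.3 0 0 0 0 0 0.6;0.2 0 0 0 0 0 0.6;0 0 0 0 0 0 0.6"

```text
t: 21.28
tool_pos: [524.9, 52.1, 19.4]
orientation: [3.142, 0.0, -0.029]
contact_force: [-1.5, 0.5, 0.2]
grip_width: 51.8
grasp_force: 0.0
```

Emit:
move_arm:
  rows: "0.2 0 0 0 0 0 0.6;0.2 0 0 0 0 0 0.6;0.1 0 0 0 0 0 0.6"

```text
t: 21.65
tool_pos: [526.5, 51.5, 19.3]
orientation: [3.14, 0.008, -0.03]
contact_force: [-17.5, -0.9, 9.4]
grip_width: 51.2
grasp_force: 8.9
```

```bash
python3 -c "
from h import *
look('wrist',box=(0,0,640,480))
"
```

```text
rack rel home 1.2645450079213834 0.9738126995927879 size (103.2382583618164, 81.3383560180664) ang-G 89.91005340576172 40651
tcp rel -51.95998992270565 -13.693563027666485 19.37588476371329 [179.93210254   0.47052483  -1.72004741] [-14.87785568  -2.45669475   8.15875275] 21.7
```

Emit:
move_arm:
  rows: "-2 0 0 0 0 0 0.6;-4 0 0 0 0 0 0.6;0 0 -5 0 0 0 0.6;0 0 -5 0 0 0 0.6;-1.5 0 -3 0 0 0 0.6;0 0 0 0 0 0 0.6"

```text
t: 22.45
tool_pos: [456.2, 54.3, 152.9]
orientation: [-3.141, -0.007, -0.029]
contact_force: [0.1, 0.7, -0.8]
grip_width: 51.5
grasp_force: 0.0
```

```bash
python3 -c "
from h import *
look('wrist',save='pics/w5.png',box=(0,0,640,480))
i=cv2.imread('pics/w5.png');cv2.imwrite('pics/w5.png',cv2.resize(i,(800,600),interpolation=cv2.INTER_AREA))
"
```

```text
rack rel home -4.7825124058737645 0.3720864693030219 size (102.25916290283203, 71.46726989746094) ang-G 89.9342919921875 9368
tcp rel -122.86233888447379 -13.040401524908686 150.52091910056842 [-179.98326483   -0.18035188   -1.66328439] [-0.21153706  0.42923944 -0.8823476 ] 22.5
```

View pics/w5.png

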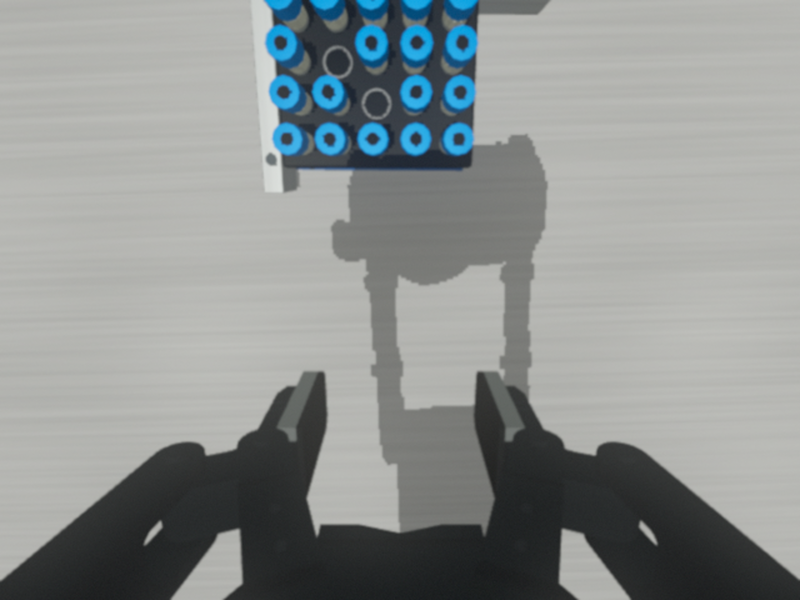

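The rack sits tight against the side rail (u≈275) and square, with only the hairline edge of the marking showing at v≈168. The robot is clear of it, so I'm handing in.

```bash
python3 -c "
from rig import r
print(r.job_done())"
```

```text
the job is handed in; nothing more can be done
None
```

The blue rack is pushed home in the corner guide: it covers the bay, measures within about 0.1° of square, and stopped firmly against both rails. The arm was clear when I handed in at about 22 s; the hand-in call returned no verdict.

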